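# Gauge the spacer sleeves and sort them

## Robot

A 6-joint arm with a two-finger parallel gripper is mounted at the origin on the work surface. World frame = base frame: x ahead of the robot, y to its left, z up, the work surface at z = 0. Lengths are in mm, angles in rad, forces in N, time in s.
With the tool pointing down it reaches from about 350 to 875 mm from the base axis. Payload 4.2 kg.
Tool frame: the origin (TCP) lies at the very end of the fingers, on their centre line; the grasp point (between the pads) lies 19 mm behind it; z points along the fingers, y is the line along which they close (so a half turn about z gives the same grasp; the last joint's range is limited). The gripper opens to 85 mm and grips with 20 to 120 N. Pads are 22 mm wide; open, the fingers measure 114 mm over their backs; the gripper's body (76 mm by 85 mm) begins 54 mm behind the grasp point. The pads swing forward as they close: fully open they stand 13 mm farther back than shut.
Start: joints at [1.531, 0.385, 0.008, 0, -1.194, -0.259], TCP at [183.951, 597.295, 231.312] pointing down, gripper open.
Joint ranges: [-3.14, 3.14], [-1.21, 2.06], [-1.07, 1.41], [-3.16, 2.05], [-2.99, -0.16], [-3.1, 3.1]. Speed limits (rad/s): [2.79, 2.79, 3.14, 3.14, 3.14, 3.14].

## Interface

Orientations are given as a unit quaternion [x, y, z, w].
In Python, from bench import monitor, get_image, camera_info, job_done gives the robot as it stands.
- The arm moves only by the tool send_rows, never from a script. Its argument "series" is a list of rows, each a list of 3 entries, a list of its own where there are three numbers: the shift along the tool's x, y, z in mm, then the turn, a rotation vector about the tool's x, y, z in rad, then the finger opening in mm, from 0 to 85.4. A call has 1 to 8 rows; each row shifts and turns the commanded pose from where the row before left it, along the tool's axes as they then stand; what a row does not reach is not made up. A row lasts 1/10 s, in which the tool goes at most 50 mm and 8.59 degrees, less where a joint would pass 70% of its speed; a pose out of reach is approached as far as the arm can. A call with a gripper value outside its range is refused whole. The fingers move at their own pace and stop on an object; the grip force is fixed at half the most. Time passes only in rows, so rows that do not move let the fingers close. It gives the time, the measured TCP pose, the force, the opening and the grip force at its end, in the units of the state.
- monitor.read_state(): the state, without advancing time (a new reading comes with each control period).
- get_image(name): name is "side" or "top" or "wrist"; returns the picture (384x512x3 uint8, red, green, blue); there is no depth.
- camera_info(name): a dict with "intrinsics" (3x3 intrinsics, pixels), "dist_coeffs" ([k1, k2, p1, p2, k3] as OpenCV has them; the pictures are not rectified), "R" (3x3) and "t" (3): a world point X has camera coordinates R X + t. Camera axes: x right, y down, z forward; pixel columns grow to the right and rows downward; lengths in mm; the calibration is good to about 2 mm. A picture is of the moment at which its call begins: read the wrist's pose just before it. camera_info takes no time and is no camera call; for the wrist camera it gives the pose at the moment of the call.
- job_done(): hands the job in; it is judged then, once.
The state is a dict: "clock": time; "joints": joint angles; "joint_vel": joint speeds; "joint_efforts": joint torques, N m; "position": TCP position; "ee_rot": TCP orientation; "contact_force": force on the tool from outside, world axes, zero at the start; "wrist_torque": the same for the moment, N m; "gripper_width": finger opening in mm; "grasp_force": force on a finger pad.
Only numpy, scipy, OpenCV 4.12 (cv2) and the standard library are available. Lean on these libraries where they do the work, as an engineer would, in place of code of your own. Each camera call takes 0.05 s, during which the arm holds its last target. There are 200 camera calls.

## Task

Check the four or five sleeves standing on the rubber mat one at a time, working along the row from the robot's left to its right: try each one on the upright gauge pin, where a good sleeve slides fully down onto the base plate and a tight one stops on the pin's tapered tip; do not force it. Put the sleeves that fit into the deep black plastic tote and those that do not into the slatted wooden crate, lowering each one gently to the bottom instead of dropping it, and leave the other things on the bench where they are.

Things in the scene. Friction and masses are not known exactly. Their poses are not given: they have to be found in the camera images.
- sleeve_1p: Aluminium tube standing upright, 54 mm across, 60 mm long, 0.13 to 0.23 kg; bore 39 mm (fits) or 33 mm (does not), to be found by trying; origin at the centre of its lower end, z along the bore. Stands first in the row, counted from the robot's left (+y). Exactly one of sleeve_1p and sleeve_1q is there; the other is absent and reads None.
- sleeve_1q: Aluminium tube standing upright, 54 mm across, 60 mm long, 0.13 to 0.23 kg; bore 39 mm (fits) or 33 mm (does not), to be found by trying; origin at the centre of its lower end, z along the bore. Stands first in the row, counted from the robot's left (+y). Exactly one of sleeve_1p and sleeve_1q is there; the other is absent and reads None.
- sleeve_2p: Aluminium tube standing upright, 54 mm across, 60 mm long, 0.13 to 0.23 kg; bore 39 mm (fits) or 33 mm (does not), to be found by trying; origin at the centre of its lower end, z along the bore. Stands second in the row, counted from the robot's left (+y). Exactly one of sleeve_2p and sleeve_2q is there; the other is absent and reads None.
- sleeve_2q: Aluminium tube standing upright, 54 mm across, 60 mm long, 0.13 to 0.23 kg; bore 39 mm (fits) or 33 mm (does not), to be found by trying; origin at the centre of its lower end, z along the bore. Stands second in the row, counted from the robot's left (+y). Exactly one of sleeve_2p and sleeve_2q is there; the other is absent and reads None.
- sleeve_3p: Aluminium tube standing upright, 54 mm across, 60 mm long, 0.13 to 0.23 kg; bore 39 mm (fits) or 33 mm (does not), to be found by trying; origin at the centre of its lower end, z along the bore. Stands third in the row, counted from the robot's left (+y). Exactly one of sleeve_3p and sleeve_3q is there; the other is absent and reads None.
- sleeve_3q: Aluminium tube standing upright, 54 mm across, 60 mm long, 0.13 to 0.23 kg; bore 39 mm (fits) or 33 mm (does not), to be found by trying; origin at the centre of its lower end, z along the bore. Stands third in the row, counted from the robot's left (+y). Exactly one of sleeve_3p and sleeve_3q is there; the other is absent and reads None.
- sleeve_4p: Aluminium tube standing upright, 54 mm across, 60 mm long, 0.13 to 0.23 kg; bore 39 mm (fits) or 33 mm (does not), to be found by trying; origin at the centre of its lower end, z along the bore. Stands fourth in the row, counted from the robot's left (+y). Exactly one of sleeve_4p and sleeve_4q is there; the other is absent and reads None.
- sleeve_4q: Aluminium tube standing upright, 54 mm across, 60 mm long, 0.13 to 0.23 kg; bore 39 mm (fits) or 33 mm (does not), to be found by trying; origin at the centre of its lower end, z along the bore. Stands fourth in the row, counted from the robot's left (+y). Exactly one of sleeve_4p and sleeve_4q is there; the other is absent and reads None.
- sleeve_5p: Aluminium tube standing upright, 54 mm across, 60 mm long, 0.13 to 0.23 kg; bore 39 mm (fits) or 33 mm (does not), to be found by trying; origin at the centre of its lower end, z along the bore. Stands fifth in the row, counted from the robot's left (+y). The fifth place holds either sleeve_5p or sleeve_5q, or is empty; what is absent reads None.
- sleeve_5q: Aluminium tube standing upright, 54 mm across, 60 mm long, 0.13 to 0.23 kg; bore 39 mm (fits) or 33 mm (does not), to be found by trying; origin at the centre of its lower end, z along the bore. Stands fifth in the row, counted from the robot's left (+y). The fifth place holds either sleeve_5p or sleeve_5q, or is empty; what is absent reads None.
- gauge: Fixed gauge: dark square base plate 110 x 110 x 20 mm with an upright steel pin at its centre; origin on the pin's axis, at the plate's underside. Pin: 36 mm across up to z = 69 mm, then a taper to a flat 26 mm tip at z = 75 mm. A 39 mm bore slides down until the sleeve stands on the plate (lower end at z = 20 mm); a 33 mm bore stops on the taper (lower end at about z = 70 mm).
- gauge_tip (a point): Centre of the gauge pin's flat tip, 75 mm above the table.
- mat: Fixed black rubber mat, 120 x 330 x 3 mm, long side along its y axis, origin at the centre of its underside. The sleeves stand on it at the start in a row along its y axis, 62 mm apart, first place at its y = +124 mm, each up to 5 mm off.
- tote: Deep open black plastic tote, solid walls, for sleeves that fit; fixed. Outside 340 (its x) x 160 (its y) x 100 mm high, walls and floor 6 mm, rim jutting out 9 mm along the long sides; origin at the centre of its underside. It stands left or right of the gauge.
- crate: Deep open wooden crate, slatted sides, for sleeves that do not fit; fixed. Outside 340 (its x) x 160 (its y) x 100 mm high, walls and floor 8 mm, a 16 mm square post inside each corner; origin at the centre of its underside. It stands on the other side from the tote.
- bearing: Bystander: steel ring 52 mm across, 16 mm high, beside the gauge; origin at the centre of its underside.
- round_offcut: Bystander: brass cylinder 40 mm across, 40 mm high, on the other side of the gauge; origin at the centre of its underside.
- screwdriver: Bystander: 220 mm screwdriver lying beyond the gauge.
- wrench: Bystander: 200 mm wrench lying on the far side of the table.
- grinding_disc: Bystander: flat disc 116 mm across, 6 mm thick, on the far side of the table.
- oil_can: Bystander: plastic bottle 60 mm across, 150 mm high, on the robot's left, beyond the tote or crate; not always there.
There are look-alikes about, which are no part of the job. Leave any green or red look-alike of the sleeve_4q alone.

How it is judged:
By the outcome, as a careful person would: the job done as asked, in the order asked, and still so for the second after the job is handed in, with the robot touching nothing.
Of sleeve_1p, sleeve_1q only 1 to 1 are there at a start; the rules pass over those that are not, and their reading is None.
Of sleeve_2p, sleeve_2q only 1 to 1 are there at a start; the rules pass over those that are not, and their reading is None.
Of sleeve_3p, sleeve_3q only 1 to 1 are there at a start; the rules pass over those that are not, and their reading is None.
Of sleeve_4p, sleeve_4q only 1 to 1 are there at a start; the rules pass over those that are not, and their reading is None.
Of sleeve_5p, sleeve_5q, oil_can only 1 to 1 are there at a start; the rules pass over those that are not, and their reading is None.
At some moment in a run one of sleeve_1p, sleeve_1q, sleeve_2p, sleeve_2q, sleeve_3p, sleeve_3q, sleeve_4p, sleeve_4q, sleeve_5p, sleeve_5q may be knocked a few centimetres aside while the robot is not near it.
It also fails if it takes over 210 s, if anything falls off the work surface, if the arm or the gripper's body presses on something with over 40 N, if the wrist force passes 120 N, or if a joint passes its speed limit or range.

## Working session

There is one attempt and no reset: what is moved stays moved. The work goes in short steps, Python scripts to look and compute and a tool call to move; the robot and the scene stay as the last step left them, time stands still between calls to the robot, and variables do not carry over. Pictures are saved under pics/ and viewed, at most 14 in all, crops included, and the job is handed in when it is done.

Besides the shell and the picture viewer there is one more tool, called after "Call:" by a JSON object that holds its "name" and its "arguments". send_rows: Moves the arm, as the interface text tells. Its arguments: {"type":"object","properties":{"series":{"type":"array"}},"required":["series"]}

```bash
mkdir -p pics; ls
python3 - <<'E'
from bench import monitor,get_image,camera_info
import cv2
print(monitor.read_state())
for n in ("top","side"):
    cv2.imwrite(f"pics/{n}0.png",get_image(n)[:,:,::-1]); print(n,camera_info(n))
print(camera_info("wrist"))
E
```

```text
pics
{'clock': 0.0, 'joints': array([ 1.53057893e+00,  3.85568490e-01,  6.63656737e-03, -4.99779351e-04,
       -1.19403638e+00, -2.58627987e-01]), 'joint_vel': array([ 1.72693675e-03,  1.11543483e-03,  3.52188820e-04, -3.97859886e-04,
        8.64970258e-05,  1.18660636e-03]), 'joint_efforts': array([-2.42169881e-04, -3.92290986e+01,  1.88402635e+01,  4.18642849e+00,
       -4.65029996e-03, -2.88558489e-06]), 'position': array([183.8033153 , 596.74488728, 230.21849095]), 'ee_rot': array([ 9.88842847e-01, -1.48958353e-01, -1.12519415e-04,  1.10483063e-03]), 'contact_force': array([ 0.14785449, -0.29101806,  0.46442518]), 'wrist_torque': array([-0.02760504, -0.00048194, -0.0304748 ]), 'grasp_force': 0.0, 'gripper_width': 85.34924898015126}
top {'intrinsics': array([[382.63065447,   0.        , 256.23082538],
       [  0.        , 382.63065447, 191.74314788],
       [  0.        ,   0.        ,   1.        ]]), 'dist_coeffs': array([-0.01196406,  0.        ,  0.        ,  0.        ,  0.        ]), 'R': array([[ 0.02597044, -0.99958861, -0.01217192],
       [-0.99552168, -0.02475381, -
[... 356 characters left out ...]
,  0.        ,  0.        ]), 'R': array([[ 0.94678374, -0.32180549, -0.00646284],
       [-0.21547437, -0.61877548, -0.75543875],
       [ 0.23910529,  0.71662971, -0.6551874 ]]), 't': array([-490.19573142,  237.62986232,  926.50163148])}
{'intrinsics': array([[275.95392732,   0.        , 257.02088561],
       [  0.        , 275.95392732, 191.72993446],
       [  0.        ,   0.        ,   1.        ]]), 'dist_coeffs': array([0.01740145, 0.        , 0.        , 0.        , 0.        ]), 'R': array([[-0.29483869, -0.95554456,  0.00217789],
       [-0.91849257,  0.28403317,  0.27513008],
       [-0.26351765,  0.07911862, -0.96140454]]), 't': array([623.91225948, -36.54447401, 379.88824679])}
```

View pics/top0.png

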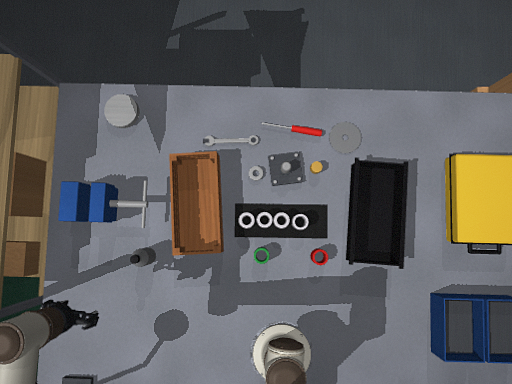

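View pics/side0.png

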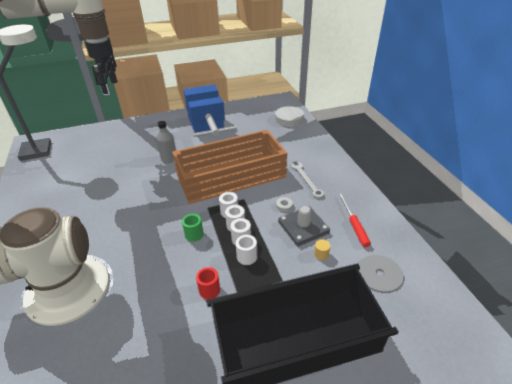

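The top view shows four sleeves at about (247,220), (264,219), (282,220) and (300,222). The gauge is at (286,168), the crate is on the left around (196,203), and the tote is on the right around (378,212). The red and green look-alikes are nearer the robot. I'll zoom in for the measurements.

```bash
cat > h.py <<'E'
import numpy as np,cv2
from scipy.spatial.transform import Rotation as Ro
from bench import monitor,get_image,camera_info
def w(name,uv,z,ci=None):
    c=ci or camera_info(name); p=cv2.undistortPoints(np.array([[uv]],float),c["intrinsics"],c["dist_coeffs"])[0,0]
    d=c["R"].T@[p[0],p[1],1]; o=-c["R"].T@c["t"]; return o+d*(z-o[2])/d[2]
def px(name,X,ci=None):
    c=ci or camera_info(name); return cv2.projectPoints(np.array([X],float),cv2.Rodrigues(c["R"])[0],c["t"],c["intrinsics"],c["dist_coeffs"])[0][0,0]
def snap(name,f,crop=None,k=1):
    c=camera_info(name); im=np.ascontiguousarray(get_image(name)[:,:,::-1])
    if crop: x0,y0,x1,y1=crop; im=im[y0:y1,x0:x1]
    cv2.imwrite(f"pics/{f}.png",cv2.resize(im,None,fx=k,fy=k,interpolation=cv2.INTER_CUBIC)); return c
def d(target,yaw=None):
    "tool-frame shift and turn from now to target, tool down, yaw = angle of tool y axis in world"
    s=monitor.read_state(); R=Ro.from_quat(s["ee_rot"]); 
    if yaw is None: T=R
    else:
        y=np.array([np.cos(yaw),np.sin(yaw),0]); z=np.array([0,0,-1.]); T=Ro.from_matrix(np.c_[np.cross(y,z),y,z])
    print("pos",s["position"].round(1),"shift tool",R.inv().apply(np.array(target)-s["position"]).round(1),"turn",(R.inv()*T).as_rotvec().round(3),"tooly",R.as_matrix()[:,1].round(3),"w",round(s["gripper_width"],1),"F",s["contact_force"].round(1),"t",round(s["clock"],2),"J",s["joints"].round(2))
E
python3 - <<'E'
from h import *
snap("top","top1",(160,125,420,275),3)
c=camera_info("top")
for u in [(247,220),(264,219),(282,220),(300,222)]: print(w("top",u,63,c).round(1))
print("gauge",w("top",(286,167),75))
for u in [(172,153),(217,152),(222,249),(175,255)]: print("crate",w("top",u,100,c).round(1))
for u in [(351,160),(408,161),(404,267),(347,263)]: print("tote",w("top",u,100,c).round(1))
for u in [(235,205),(327,205),(327,238),(235,237)]: print("mat",w("top",u,3,c).round(1))
E
```

```text
[454.2 131.9  63. ]
[459.1  74.1  63. ]
[457.2  12.9  63. ]
[452.  -48.2  63. ]
gauge [637.55727148   3.53927188  75.        ]
crate [672.  389.5 100. ]
crate [679.  237.8 100. ]
crate [356.4 210.  100. ]
crate [332.7 364.  100. ]
tote [ 662.5 -211.6  100. ]
tote [ 663.8 -401.8  100. ]
tote [ 313.8 -385.5  100. ]
tote [ 321.9 -199.9  100. ]
mat [507.5 178.4   3. ]
mat [ 515.8 -149.5    3. ]
mat [ 399.  -150.6    3. ]
mat [394.  174.9   3. ]
```

View pics/top1.png

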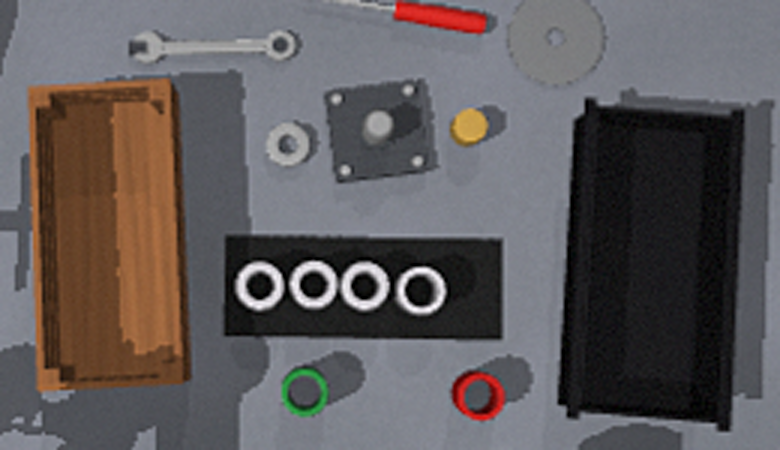

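Run:
```python
from h import *
c=camera_info("top")
f=lambda x,y,z:w("top",(160+(x+.5)/3-.5,125+(y+.5)/3-.5),z,c).round(1)
for u in [(260,287),(314,285),(365,286),(421,290)]: print(f(*u,63))
print("gauge",f(378,125,75),[f(*u,20) for u in [(325,92),(422,80),(437,168),(337,182)]])
C=[f(*u,100) for u in [(28,87),(177,80),(188,383),(40,390)]]; print("crate",C,np.mean(C,0))
C=[f(*u,100) for u in [(584,100),(745,110),(733,428),(568,416)]]; print("tote",C,np.mean(C,0))
d((540,70,231),np.pi)
```

```text
[453.  134.1  63. ]
[456.8  73.   63. ]
[457.2  15.2  63. ]
[454.3 -48.2  63. ]
gauge [639.8   4.7  75. ] [array([686.8,  65. ,  20. ]), array([704. , -49.9,  20. ]), array([599.1, -69.2,  20. ]), array([579.5,  48.4,  20. ])]
crate [array([669.5, 399.6, 100. ]), array([681.4, 232.3, 100. ]), array([345.6, 208.5, 100. ]), array([333.6, 370.7, 100. ])] [507.525 302.775 100.   ]
tote [array([ 669.6, -222.8,  100. ]), array([ 662.7, -401.8,  100. ]), array([ 312.7, -385.5,  100. ]), array([ 321. , -206.4,  100. ])] [ 491.5   -304.125  100.   ]
pos [183.8 596.9 230.5] shift tool [4.955e+02 3.987e+02 2.000e-01] turn [ 1.000e-03 -1.000e-03  1.272e+00] tooly [-0.294 -0.956  0.002] w 85.4 F [ 0.2 -0.3  0.6] t 0.15 J [ 1.53  0.39  0.01 -0.   -1.19 -0.26]
```

Call:
{"name": "send_rows", "arguments": {"series": [[[32.6,34.4,0],[0,0,0],85],[[32.6,34.4,0],[0,0,0],85],[[32.6,34.4,0],[0,0,0],85],[[32.6,34.4,0],[0,0,0],85],[[32.6,34.4,0],[0,0,0],85],[[32.6,34.4,0],[0,0,0],85],[[32.6,34.4,0],[0,0,0],85]]}}

```text
clock: 0.85
position: [331.4, 298.0, 231.3]
ee_rot: [0.989, -0.149, -0.0, -0.0]
contact_force: [1.1, 0.2, -0.6]
gripper_width: 85.1
grasp_force: 0.0
```

Call:
{"name": "send_rows", "arguments": {"series": [[[32.6,34.4,0],[0,0,0],85],[[32.6,34.4,0],[0,0,0],85],[[32.6,34.4,0],[0,0,0],85],[[32.6,34.4,0],[0,0,0],85],[[32.6,34.4,0],[0,0,0],85],[[32.6,34.4,0],[0,0,0],85]]}}

```text
clock: 1.45
position: [457.7, 43.3, 231.4]
ee_rot: [0.989, -0.149, 0.0, -0.0]
contact_force: [1.2, 0.3, 0.2]
gripper_width: 85.0
grasp_force: 0.0
```

Call:
{"name": "send_rows", "arguments": {"series": [[[0,0,0],[0,0,0.14],85],[[0,0,0],[0,0,0.14],85],[[0,0,0],[0,0,0.14],85],[[0,0,0],[0,0,0.14],85],[[0,0,0],[0,0,0.14],85],[[0,0,0],[0,0,0.14],85],[[0,0,0],[0,0,0.14],85],[[0,0,0],[0,0,0.14],85]]}}

```text
clock: 2.25
position: [457.1, 45.1, 231.1]
ee_rot: [0.757, -0.654, -0.0, 0.0]
contact_force: [0.3, 0.5, -0.1]
gripper_width: 85.1
grasp_force: 0.0
```

Call:
{"name": "send_rows", "arguments": {"series": [[[0,0,0],[0,0,0.14],85],[[0,0,0],[0,0,0],85],[[0,0,0],[0,0,0],85]]}}

```text
clock: 2.55
position: [457.2, 45.1, 231.2]
ee_rot: [0.712, -0.702, -0.0, 0.0]
contact_force: [-0.2, -0.4, -0.3]
gripper_width: 84.8
grasp_force: 0.0
```

Run:
```python
from h import *
d((457,45,231),np.pi)
c=snap("wrist","w1"); print({k:v.tolist() for k,v in c.items() if k in "Rt"})
for X in [(453,134,63),(457,73,63),(457,15,63),(454,-48,63),(640,3,75)]: print(px("wrist",X,c).round(1))
```

```text
pos [457.2  45.1 231.2] shift tool [0.1 0.2 0.2] turn [ 0.    -0.     0.015] tooly [-1.    -0.015  0.   ] w 84.8 F [-0.2 -0.4 -0.3] t 2.55 J [ 0.45  0.1  -0.38 -0.   -1.09 -0.44]
{'R': [[-0.9998940365730542, -0.014536752219674319, -0.0007736023192620907], [-0.014186290733944555, 0.9611107694445431, 0.2757985460674706], [-0.003265697606419181, 0.27578029605579607, -0.9612151494470537]], 't': [457.72496511366035, -72.88815883912845, 368.6080364213018]}
[259.3 245.5]
[256.7 198.6]
[257.5 149.5]
[261.2  89.8]
[ 85.4 136.7]
```

View pics/w1.png

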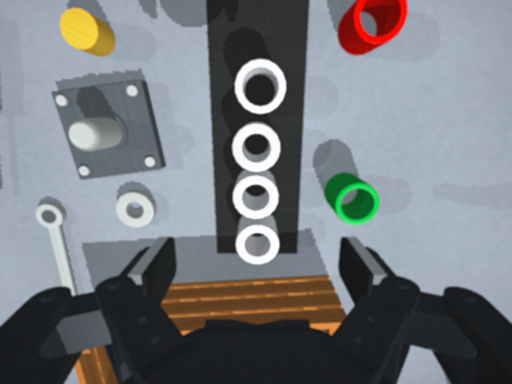

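The wrist view puts the sleeves at (258,244), (255,196), (256,147) and (260,86), which agrees with the top view. The gauge tip is at about (84,134). I'll view the gauge from overhead, and then sleeve 1 from the same relative pose.

Call:
{"name": "send_rows", "arguments": {"series": [[[-10,-37,0],[0,0,0.015],85],[[-10,-36,0],[0,0,0],85],[[-10,-36,0],[0,0,0],85],[[-10,-37,0],[0,0,0],85],[[-10,-37,0],[0,0,0],85],[[0,0,0],[0,0,0],85],[[0,0,0],[0,0,0],85]]}}

```text
clock: 3.3
position: [640.4, 95.2, 229.8]
ee_rot: [-0.706, 0.708, 0.001, -0.001]
contact_force: [-0.7, -0.3, -0.5]
gripper_width: 85.2
grasp_force: 0.0
```

Run:
```python
from h import *
d((453,226,231),np.pi)
c=camera_info("wrist");np.savez("cg.npz",**c); p=px("wrist",(640,3,75),c); print(p)
x,y=(p.astype(int)-40); snap("wrist","g1",(x,y,x+80,y+80),7);print(x,y)
```

```text
pos [640.4  95.2 229.8] shift tool [-130.5  187.6   -0.8] turn [ 0.002 -0.001 -0.002] tooly [-1.     0.002  0.002] w 85.2 F [-0.7 -0.3 -0.5] t 3.3 J [ 0.4   0.43  0.07 -0.   -1.22 -0.4 ]
[256.71837224  89.79752854]
216 49
```

View pics/g1.png

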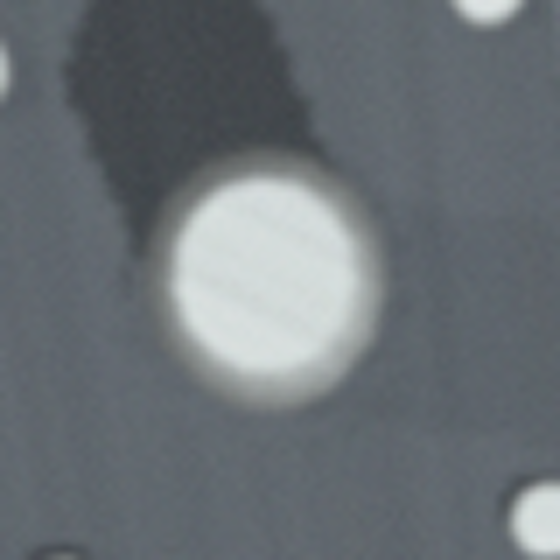

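Call:
{"name": "send_rows", "arguments": {"series": [[[-26,37,0],[0,0,0],85],[[-26,38,0],[0,0,0],85],[[-26,38,0],[0,0,0],85],[[-26,37,0],[0,0,0],85],[[-26,37,0],[0,0,0],85],[[0,0,0],[0,0,0],85],[[0,0,0],[0,0,0],85]]}}

```text
clock: 4.05
position: [452.4, 225.8, 232.5]
ee_rot: [0.707, -0.707, 0.0, -0.001]
contact_force: [0.9, 0.8, 0.4]
gripper_width: 85.0
grasp_force: 0.0
```

Run:
```python
from h import *
d((453,134,103),np.pi)
c=camera_info("wrist");np.savez("cs.npz",**c); p=px("wrist",(453,134,63),c); print(p)
x,y=(p.astype(int)-40); snap("wrist","s1",(x,y,x+80,y+80),7);print(x,y)
```

```text
pos [452.4 225.8 232.5] shift tool [ 92.   -0.3 129.4] turn [-0.002  0.001  0.   ] tooly [-1.    -0.    -0.002] w 85.0 F [0.9 0.8 0.4] t 4.05 J [ 0.78  0.18 -0.28  0.   -1.11 -0.78]
[256.68154964  90.89293521]
216 50
```

View pics/s1.png

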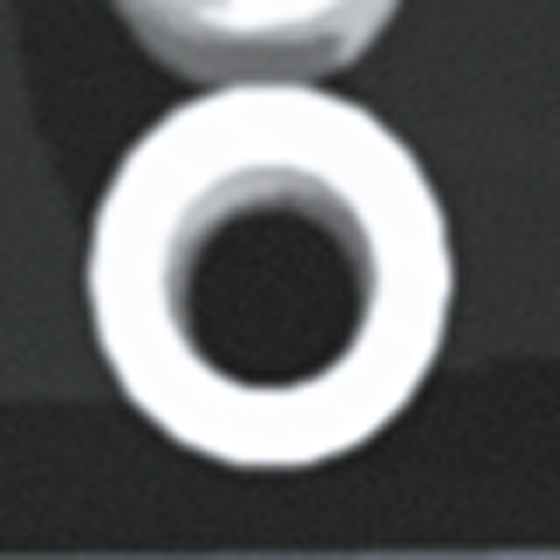

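Run:
```python
from h import *
print(w("wrist",(253.6,88.0),75,dict(np.load("cg.npz"))),w("wrist",(254.1,88.9),63,dict(np.load("cs.npz"))))
```

```text
[643.15570497   1.2873875   75.        ] [455.74493738 132.01209299  63.        ]
```

Call:
{"name": "send_rows", "arguments": {"series": [[[46,-1,0],[0,0,0],85],[[47,-1,0],[0,0,0],85],[[0,0,45],[0,0,0],85],[[0,0,45],[0,0,0],85],[[0,0,45],[0,0,0],85],[[0,0,39],[0,0,0],85],[[0,0,20],[0,0,0],85],[[0,0,10],[0,0,0],85]]}}

```text
clock: 4.9
position: [455.0, 130.9, 25.2]
ee_rot: [-0.705, 0.709, 0.0, -0.002]
contact_force: [-0.3, 0.1, 0.5]
gripper_width: 84.9
grasp_force: 0.0
```

Call:
{"name": "send_rows", "arguments": {"series": [[[0,0,0],[0,0,0],85],[[0,0,0],[0,0,0],45],[[0,0,0],[0,0,0],45],[[0,0,0],[0,0,0],45],[[0,0,0],[0,0,0],45],[[0,0,0],[0,0,0],45],[[0,0,0],[0,0,0],45]]}}

```text
clock: 5.6
position: [456.4, 133.2, 29.2]
ee_rot: [-0.706, 0.708, -0.0, 0.002]
contact_force: [-0.5, -1.2, 5.4]
gripper_width: 53.2
grasp_force: 62.5
```

Call:
{"name": "send_rows", "arguments": {"series": [[[0,0,-40],[0,0,0],45],[[0,0,-40],[0,0,0],45],[[0,0,-40],[0,0,0],45],[[32,-46,0],[0,0,0],45],[[33,-47,0],[0,0,0],45],[[33,-47,0],[0,0,0],45],[[33,-47,0],[0,0,0],45],[[0,0,0],[0,0,0],45]]}}

```text
clock: 6.4
position: [622.9, 14.3, 147.0]
ee_rot: [-0.704, 0.71, -0.001, 0.001]
contact_force: [-0.8, -0.3, -1.2]
gripper_width: 53.5
grasp_force: 64.2
```

Call:
{"name": "send_rows", "arguments": {"series": [[[0,0,0],[0,0,0],45],[[0,0,0],[0,0,0],45],[[0,0,0],[0,0,0],45]]}}

```text
clock: 6.7
position: [618.0, 18.3, 147.9]
ee_rot: [-0.707, 0.708, 0.0, 0.0]
contact_force: [-0.3, 0.2, -1.9]
gripper_width: 54.0
grasp_force: 64.2
```

Run:
```python
from h import *
d((643,2.5,115),np.pi); s=monitor.read_state(); print(s["grasp_force"])
p=px("top",(643,2.5,150)).astype(int); x,y=p-30
a=get_image("top")[y:y+60,x:x+60,::-1]; b=get_image("wrist")[150:384,100:412,::-1]
print(p); A=cv2.resize(a,(468,468),interpolation=cv2.INTER_CUBIC); B=cv2.resize(b,None,fx=1,fy=1)
o=np.zeros((468,790,3),np.uint8); o[:,:468]=A; o[:234,472:784]=B; cv2.imwrite("pics/h1.png",o)
```

```text
pos [618.   18.3 147.9] shift tool [ 15.8 -25.   32.9] turn [-0.     0.    -0.002] tooly [-1.     0.002 -0.   ] w 54.0 F [-0.3  0.2 -1.9] t 6.7 J [ 0.29  0.44 -0.12 -0.   -1.01 -0.29]
64.22567903995514
[287 161]
```

View pics/h1.png

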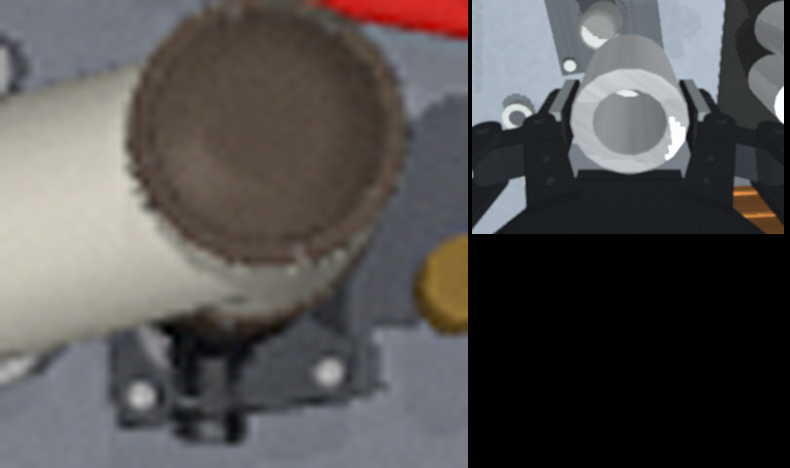

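The held sleeve shows in the wrist image centred at about (257,270), with the gauge pin at about (228,174). The arm fell short because my rows were over 50 mm. I'll use this to calibrate the sleeve's offset in the hand.

Run:
```python
from h import *
s=monitor.read_state()["position"]
print(s,w("wrist",(257,270),s[2]+35),w("wrist",(228,175),75)); print(px("wrist",(s[0],s[1],s[2]+35)))
```

```text
[618.2529041   18.38049562 147.96495387] [617.96707897  15.69994591 182.96495387] [641.39197218  -3.51689547  75.        ]
[256.37202198 275.30328312]
```

Call:
{"name": "send_rows", "arguments": {"series": [[[8,-12,0],[0,0,0],45],[[8,-13,10],[0,0,0],45],[[0,0,0],[0,0,0],45],[[0,0,15],[0,0,0],45],[[0,0,10],[0,0,0],45],[[0,0,0],[0,0,0],45],[[0,0,0],[0,0,0],45]]}}

```text
clock: 7.5
position: [643.7, 1.4, 112.1]
ee_rot: [-0.706, 0.708, 0.0, -0.0]
contact_force: [1.1, 0.3, -1.0]
gripper_width: 54.0
grasp_force: 64.2
```

Run:
```python
from h import *
d((643,2.5,96),np.pi); s=monitor.read_state(); print(s["grasp_force"])
snap("side","sd1",(270,170,340,240),6)
for X in [(643,1.3,75),(643,1.3,90)]: print(px("side",X))
```

```text
pos [643.7   1.4 112.1] shift tool [-1.1  0.7 16.1] turn [ 0.001 -0.    -0.003] tooly [-1.     0.003  0.001] w 54.0 F [ 1.1  0.3 -1. ] t 7.5 J [ 0.25  0.52 -0.1   0.   -0.96 -0.26]
64.23319056630135
[305.04059884 208.08055484]
[305.41145272 204.12282889]
```

View pics/sd1.png

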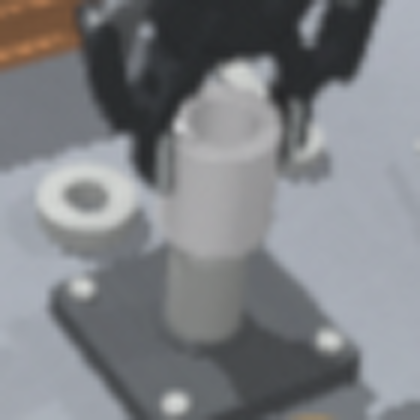

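Run:
```python
from h import *
for X in [(643.7,0,116),(643.7,0,96),(643,1.3,40),(643,1.3,60)]: print(px("side",X))
im=get_image("side").astype(int); y=(170,)
for v in (196,200,204,208,212,216,220,222,224): print(v,im[v,294:320].sum(1).tolist())
```

```text
[306.50199513 197.32295766]
[305.98672884 202.76294781]
[304.20162707 217.02794708]
[304.67660361 211.96348966]
196 [141, 174, 324, 381, 338, 413, 475, 494, 507, 519, 531, 537, 537, 534, 529, 522, 514, 493, 470, 458, 447, 422, 319, 261, 351, 443]
200 [337, 296, 358, 385, 347, 424, 479, 498, 505, 507, 506, 508, 501, 496, 485, 477, 461, 454, 450, 445, 441, 451, 489, 500, 457, 432]
204 [504, 525, 526, 493, 474, 481, 494, 502, 510, 510, 509, 505, 499, 492, 480, 469, 455, 447, 444, 440, 438, 460, 500, 518, 517, 516]
208 [377, 473, 519, 508, 490, 486, 499, 508, 508, 508, 508, 502, 495, 487, 475, 461, 449, 444, 440, 436, 451, 499, 523, 520, 521, 522]
212 [350, 333, 321, 326, 378, 390, 397, 421, 455, 476, 491, 490, 477, 468, 455, 417, 382, 345, 326, 327, 361, 443, 501, 520, 523, 523]
216 [314, 315, 317, 343, 392, 408, 404, 396, 392, 395, 392, 386, 379, 372, 362, 353, 337, 321, 315, 314, 314, 314, 321, 331, 374, 444]
220 [309, 308, 310, 350, 393, 399, 393, 389, 390, 387, 386, 380, 370, 360, 351, 344, 326, 317, 320, 319, 318, 315, 313, 315, 315, 319]
222 [306, 296, 304, 341, 384, 392, 389, 392, 390, 388, 384, 380, 368, 357, 349, 329, 278, 273, 305, 319, 320, 319, 314, 314, 313, 315]
224 [304, 298, 291, 304, 339, 373, 387, 390, 389, 384, 380, 373, 363, 353, 334, 294, 247, 227, 238, 271, 289, 305, 316, 314, 312, 317]
```

Call:
{"name": "send_rows", "arguments": {"series": [[[-1,0.5,4],[0,0,0],45],[[0,0,4],[0,0,0],45],[[0,0,2],[0,0,0],45],[[0,0,0],[0,0,0],45],[[0,0,0],[0,0,0],45]]}}

```text
clock: 8.1
position: [643.4, 2.4, 102.3]
ee_rot: [-0.706, 0.708, -0.0, -0.0]
contact_force: [-0.4, 0.2, -0.9]
gripper_width: 54.1
grasp_force: 64.2
```

Call:
{"name": "send_rows", "arguments": {"series": [[[0,0,2],[0,0,0],45],[[0,0,2],[0,0,0],45],[[0,0,0],[0,0,0],45],[[0,0,0],[0,0,0],45]]}}

```text
clock: 8.5
position: [643.3, 2.4, 98.2]
ee_rot: [-0.706, 0.708, 0.0, -0.0]
contact_force: [-0.4, -0.0, -2.3]
gripper_width: 53.6
grasp_force: 64.2
```

Call:
{"name": "send_rows", "arguments": {"series": [[[0,0,2],[0,0,0],45],[[0,0,0],[0,0,0],45],[[0,0,0],[0,0,0],45]]}}

```text
clock: 8.8
position: [643.7, 2.3, 96.6]
ee_rot: [-0.706, 0.708, -0.0, 0.0]
contact_force: [1.0, -1.1, -1.0]
gripper_width: 53.8
grasp_force: 64.4
```

Call:
{"name": "send_rows", "arguments": {"series": [[[0,0,2],[0,0,0],45],[[0,0,0],[0,0,0],45],[[0,0,0],[0,0,0],45]]}}

```text
clock: 9.1
position: [643.8, 2.3, 96.1]
ee_rot: [-0.706, 0.708, -0.001, 0.0]
contact_force: [-2.1, -0.8, 6.2]
gripper_width: 53.7
grasp_force: 65.0
```

Call:
{"name": "send_rows", "arguments": {"series": [[[0,0,1],[0,0,0],45],[[0,0,0],[0,0,0],45],[[0,0,0],[0,0,0],45]]}}

```text
clock: 9.4
position: [643.9, 2.2, 96.1]
ee_rot: [-0.706, 0.708, -0.001, 0.0]
contact_force: [-2.5, 0.5, 10.1]
gripper_width: 53.8
grasp_force: 65.3
```

The sleeve stopped with its lower end at z≈70 mm and only a small side force, and its bore looks small, so sleeve 1 is tight. I'll put it in the crate.

Call:
{"name": "send_rows", "arguments": {"series": [[[0,0,-20],[0,0,0],45],[[0,0,-40],[0,0,0],45],[[0,0,-28],[0,0,0],45],[[-20,3,0],[0,0,0],45],[[-40,6,0],[0,0,0],45],[[-46,6,0],[0,0,0],45],[[-46,6,0],[0,0,0],45],[[-46,6,0],[0,0,0],45]]}}

```text
clock: 10.2
position: [616.1, 202.1, 181.0]
ee_rot: [-0.706, 0.708, 0.0, -0.0]
contact_force: [0.6, 0.3, -1.9]
gripper_width: 53.7
grasp_force: 64.3
```

Call:
{"name": "send_rows", "arguments": {"series": [[[-46,6,0],[0,0,0],45],[[-40,6,0],[0,0,0],45],[[-22,0,0],[0,0,0],45],[[0,0,0],[0,0,0],45],[[0,0,0],[0,0,0],45],[[0,0,0],[0,0,0],45]]}}

```text
clock: 10.8
position: [605.4, 307.3, 181.1]
ee_rot: [-0.706, 0.709, 0.0, -0.0]
contact_force: [0.1, -0.3, -2.8]
gripper_width: 53.6
grasp_force: 64.3
```

Run:
```python
from h import *
d((605,308,34),np.pi); s=monitor.read_state(); print(s["grasp_force"])
snap("wrist","cr1")
snap("side","sd2",(160,110,320,230),5)
```

```text
pos [605.4 307.3 181.1] shift tool [ -0.8   0.3 147.1] turn [ 0.001 -0.001 -0.004] tooly [-1.     0.004  0.001] w 53.6 F [ 0.1 -0.3 -2.8] t 10.8 J [ 0.71  0.51  0.08 -0.   -1.14 -0.71]
64.26525950431824
```

View pics/cr1.png

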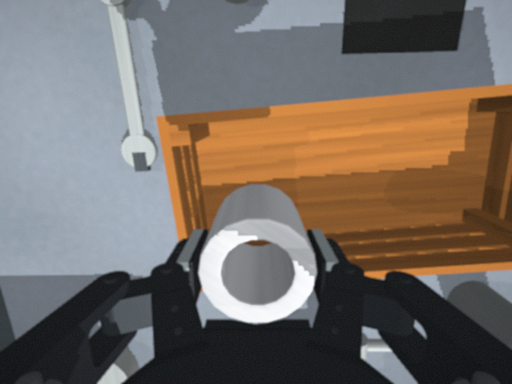

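Run:
```python
from h import *
print(w("wrist",(158,118),100),w("wrist",(512,86),100),w("wrist",(512,271),100),w("wrist",(370,278),100))
```

```text
[682.83286593 240.92486112 100.        ] [413.14659842 219.75888496 100.        ] [374.26971381 377.55313351 100.        ] [501.10069104 385.23094234 100.        ]
```

Call:
{"name": "send_rows", "arguments": {"series": [[[-6,3,30],[0,0,0],45],[[0,0,45],[0,0,0],45],[[0,0,40],[0,0,0],45],[[0,0,20],[0,0,0],45],[[0,0,5],[0,0,0],45],[[0,0,0],[0,0,0],45],[[0,0,4],[0,0,0],45],[[0,0,0],[0,0,0],45]]}}

```text
clock: 11.7
position: [603.0, 314.9, 38.8]
ee_rot: [-0.706, 0.708, -0.0, 0.001]
contact_force: [-0.2, -1.0, -1.0]
gripper_width: 53.8
grasp_force: 64.3
```

Call:
{"name": "send_rows", "arguments": {"series": [[[0,0,2],[0,0,0],45],[[0,0,0],[0,0,0],45],[[0,0,0],[0,0,0],45]]}}

```text
clock: 12.0
position: [602.4, 314.7, 35.7]
ee_rot: [-0.706, 0.708, -0.0, 0.0]
contact_force: [-1.2, 0.4, -1.4]
gripper_width: 53.7
grasp_force: 64.3
```

Call:
{"name": "send_rows", "arguments": {"series": [[[0,0,2],[0,0,0],45],[[0,0,0],[0,0,0],45],[[0,0,0],[0,0,0],45]]}}

```text
clock: 12.3
position: [602.6, 314.8, 34.3]
ee_rot: [-0.706, 0.708, -0.0, 0.001]
contact_force: [-1.6, -0.9, 4.6]
gripper_width: 53.7
grasp_force: 64.7
```

Call:
{"name": "send_rows", "arguments": {"series": [[[0,0,0],[0,0,0],56],[[0,0,0],[0,0,0],64],[[0,0,0],[0,0,0],68],[[0,0,0],[0,0,0],68],[[0,0,0],[0,0,0],68]]}}

```text
clock: 12.8
position: [602.3, 314.5, 33.1]
ee_rot: [-0.706, 0.708, 0.0, -0.0]
contact_force: [0.5, -0.3, 0.0]
gripper_width: 68.3
grasp_force: 0.0
```

Call:
{"name": "send_rows", "arguments": {"series": [[[0,0,-10],[0,0,0],68],[[0,0,-40],[0,0,0],68],[[0,0,-48],[0,0,0],68],[[0,0,-48],[0,0,0],85],[[0,0,-48],[0,0,0],85],[[30,29,0],[0,0,0],85],[[30,29,0],[0,0,0],85],[[30,29,0],[0,0,0],85]]}}

```text
clock: 13.6
position: [514.0, 223.9, 228.4]
ee_rot: [-0.706, 0.708, -0.0, 0.001]
contact_force: [1.0, 0.4, 0.0]
gripper_width: 84.7
grasp_force: 0.0
```

Call:
{"name": "send_rows", "arguments": {"series": [[[30,29,0],[0,0,0],85],[[30,29,0],[0,0,0],85],[[0,0,0],[0,0,0],85],[[0,0,0],[0,0,0],85]]}}

```text
clock: 14.0
position: [456.8, 164.6, 228.9]
ee_rot: [-0.706, 0.708, -0.0, 0.001]
contact_force: [-0.1, 0.2, 0.5]
gripper_width: 85.1
grasp_force: 0.0
```

```bash
cat >> h.py <<'E'
def look(guess,f,zt=63):
    "find the white ring top near guess; centre by ellipse fit on the outer outline, and the bore/outer ratio"
    c=camera_info("wrist"); p=px("wrist",(*guess,zt),c).round().astype(int); im=get_image("wrist"); x,y=np.maximum(p-45,0)
    cr=np.ascontiguousarray(im[y:y+90,x:x+90,::-1]); cv2.imwrite(f"pics/{f}.png",cv2.resize(cr,None,fx=6,fy=6,interpolation=cv2.INTER_CUBIC))
    big=cv2.resize(cr,None,fx=4,fy=4,interpolation=cv2.INTER_CUBIC); g=(big.min(2)>225).astype(np.uint8)
    cs,h=cv2.findContours(g,cv2.RETR_CCOMP,cv2.CHAIN_APPROX_NONE); out=[]
    for i,k in enumerate(cs):
        if cv2.contourArea(k)<800: continue
        e=cv2.fitEllipse(k); q=(x+(e[0][0]+.5)/4-.5,y+(e[0][1]+.5)/4-.5)
        print("hole" if h[0][i][3]>=0 else "outer",np.round(q,1),"diam px",np.round(np.array(e[1])/4,1),"world",w("wrist",q,zt,c).round(1))
E
python3 - <<'E'
from h import *
d((457,73,28),np.pi); look((456.8,73),"s2")
E
```

```text
pos [456.8 164.6 228.9] shift tool [ 92.    0.  200.7] turn [-0.003  0.002 -0.003] tooly [-1.     0.003 -0.003] w 85.1 F [-0.1  0.2  0.5] t 14.0 J [ 0.68  0.15 -0.33  0.   -1.09 -0.68]
outer [255.3  88.3] diam px [50.  53.5] world [458.7  70.6  63. ]
hole [255.4  88.9] diam px [31.5 33.8] world [458.6  71.1  63. ]
outer [259.2  50.1] diam px [10.4 28.9] world [454.5  34.5  63. ]
```

Sleeve 2 is at (458.7, 70.8), with a bore ratio of about 0.63. I'll grasp it and try it on the pin.

Call:
{"name": "send_rows", "arguments": {"series": [[[47,-1,0],[0,0,0],85],[[47,-1,0],[0,0,0],85],[[0,0,40],[0,0,0],85],[[0,0,45],[0,0,0],85],[[0,0,45],[0,0,0],85],[[0,0,40],[0,0,0],85],[[0,0,20],[0,0,0],85],[[0,0,9],[0,0,0],85]]}}

```text
clock: 14.85
position: [458.6, 71.1, 25.9]
ee_rot: [-0.706, 0.708, 0.001, -0.002]
contact_force: [-0.8, -0.1, 0.4]
gripper_width: 84.7
grasp_force: 0.0
```

Call:
{"name": "send_rows", "arguments": {"series": [[[0,0,0],[0,0,0],85],[[0,0,0],[0,0,0],85],[[0,0,0],[0,0,0],45],[[0,0,0],[0,0,0],45],[[0,0,0],[0,0,0],45],[[0,0,0],[0,0,0],45],[[0,0,0],[0,0,0],45],[[0,0,0],[0,0,0],45]]}}

```text
clock: 15.65
position: [459.2, 71.3, 30.0]
ee_rot: [-0.706, 0.708, -0.0, 0.001]
contact_force: [-2.0, 1.1, 7.8]
gripper_width: 54.2
grasp_force: 62.0
```

Call:
{"name": "send_rows", "arguments": {"series": [[[0,0,-20],[0,0,0],45],[[0,0,-40],[0,0,0],45],[[0,0,-40],[0,0,0],45],[[12,-32,0],[0,0,0],45],[[15,-40,0],[0,0,0],45],[[15,-40,0],[0,0,0],45],[[15,-40,0],[0,0,0],45],[[12,-32,0],[0,0,0],45]]}}

```text
clock: 16.45
position: [643.9, 0.4, 128.4]
ee_rot: [-0.706, 0.708, -0.0, 0.0]
contact_force: [0.6, 0.4, -0.8]
gripper_width: 53.8
grasp_force: 63.8
```

Call:
{"name": "send_rows", "arguments": {"series": [[[0,0,0],[0,0,0],45],[[0,0,0],[0,0,0],45],[[0,0,0],[0,0,0],45]]}}

```text
clock: 16.75
position: [641.1, 1.6, 128.1]
ee_rot: [-0.706, 0.708, 0.001, -0.0]
contact_force: [-0.9, -0.4, -1.8]
gripper_width: 53.9
grasp_force: 63.9
```

Call:
{"name": "send_rows", "arguments": {"series": [[[0.2,-2.3,0],[0,0,0],45],[[0,0,14],[0,0,0],45],[[0,0,10],[0,0,0],45],[[0,0,3],[0,0,0],45],[[0,0,0],[0,0,0],45],[[0,0,0],[0,0,0],45]]}}

```text
clock: 17.35
position: [644.8, 1.2, 101.3]
ee_rot: [-0.706, 0.708, -0.0, -0.0]
contact_force: [0.6, 0.1, -1.6]
gripper_width: 53.9
grasp_force: 64.0
```

Call:
{"name": "send_rows", "arguments": {"series": [[[0,0,2],[0,0,0],45],[[0,0,0],[0,0,0],45],[[0,0,1],[0,0,0],45],[[0,0,0],[0,0,0],45],[[0,0,1],[0,0,0],45],[[0,0,0],[0,0,0],45],[[0,0,0],[0,0,0],45]]}}

```text
clock: 18.05
position: [644.7, 1.2, 97.9]
ee_rot: [-0.706, 0.708, -0.0, 0.0]
contact_force: [-1.7, -0.1, 2.4]
gripper_width: 53.7
grasp_force: 64.3
```

Call:
{"name": "send_rows", "arguments": {"series": [[[0,0,1],[0,0,0],45],[[0,0,0],[0,0,0],45],[[0,0,1],[0,0,0],45],[[0,0,0],[0,0,0],45],[[0,0,0],[0,0,0],45]]}}

```text
clock: 18.55
position: [644.8, 1.1, 97.6]
ee_rot: [-0.706, 0.708, -0.001, 0.0]
contact_force: [-4.5, 0.5, 9.0]
gripper_width: 53.3
grasp_force: 65.1
```

Call:
{"name": "send_rows", "arguments": {"series": [[[0,1.5,0],[0,0,0],45],[[0,0,0],[0,0,0],45],[[0,0,1],[0,0,0],45],[[0,0,0],[0,0,0],45],[[0,0,0],[0,0,0],45]]}}

```text
clock: 19.05
position: [644.1, 1.3, 96.9]
ee_rot: [-0.706, 0.708, -0.001, 0.001]
contact_force: [-2.9, 2.1, 10.8]
gripper_width: 53.5
grasp_force: 65.1
```

Sleeve 2 is tight as well: it stays at z≈70 mm even with the centring improved. It goes in the middle of the crate.

Call:
{"name": "send_rows", "arguments": {"series": [[[0,0,-20],[0,0,0],45],[[0,0,-40],[0,0,0],45],[[0,0,-28],[0,0,0],45],[[-38,17,0],[0,0,0],45],[[-38,17,0],[0,0,0],45],[[-38,17,0],[0,0,0],45],[[-38,17,0],[0,0,0],45],[[-38,17,0],[0,0,0],45]]}}

```text
clock: 19.85
position: [557.8, 192.8, 181.6]
ee_rot: [-0.706, 0.708, 0.0, -0.0]
contact_force: [-0.2, 0.4, -2.1]
gripper_width: 53.8
grasp_force: 64.0
```

Call:
{"name": "send_rows", "arguments": {"series": [[[-38,17,0],[0,0,0],45],[[-38,17,0],[0,0,0],45],[[-38,17,0],[0,0,0],45],[[0,0,0],[0,0,0],45],[[0,0,0],[0,0,0],45],[[0,0,0],[0,0,0],45]]}}

```text
clock: 20.45
position: [508.1, 304.9, 181.7]
ee_rot: [-0.706, 0.708, 0.0, -0.0]
contact_force: [0.1, 0.2, -1.9]
gripper_width: 54.0
grasp_force: 64.0
```

Call:
{"name": "send_rows", "arguments": {"series": [[[0,0,30],[0,0,0],45],[[0,0,45],[0,0,0],45],[[0,0,40],[0,0,0],45],[[0,0,20],[0,0,0],45],[[0,0,5],[0,0,0],45],[[0,0,0],[0,0,0],45],[[0,0,4],[0,0,0],45],[[0,0,0],[0,0,0],45]]}}

```text
clock: 21.25
position: [508.8, 305.9, 39.5]
ee_rot: [-0.706, 0.708, 0.0, 0.001]
contact_force: [0.5, 0.2, -2.1]
gripper_width: 53.2
grasp_force: 64.1
```

Call:
{"name": "send_rows", "arguments": {"series": [[[0,0,1],[0,0,0],45],[[0,0,0],[0,0,0],45],[[0,0,1],[0,0,0],45],[[0,0,0],[0,0,0],45],[[0,0,0],[0,0,0],45]]}}

```text
clock: 21.75
position: [508.0, 305.7, 36.3]
ee_rot: [-0.706, 0.708, 0.0, 0.0]
contact_force: [0.0, -0.1, -1.6]
gripper_width: 53.3
grasp_force: 64.0
```

Call:
{"name": "send_rows", "arguments": {"series": [[[0,0,1],[0,0,0],45],[[0,0,1],[0,0,0],45],[[0,0,0],[0,0,0],45],[[0,0,0],[0,0,0],45]]}}

```text
clock: 22.15
position: [508.1, 305.7, 35.0]
ee_rot: [-0.706, 0.708, -0.0, 0.0]
contact_force: [-2.6, -1.6, 5.5]
gripper_width: 53.4
grasp_force: 64.5
```

Call:
{"name": "send_rows", "arguments": {"series": [[[0,0,0],[0,0,0],56],[[0,0,0],[0,0,0],64],[[0,0,0],[0,0,0],68],[[0,0,0],[0,0,0],68],[[0,0,0],[0,0,0],68]]}}

```text
clock: 22.65
position: [508.1, 305.6, 34.2]
ee_rot: [-0.706, 0.708, -0.0, -0.0]
contact_force: [-0.3, 0.1, -0.9]
gripper_width: 67.9
grasp_force: 0.0
```

Call:
{"name": "send_rows", "arguments": {"series": [[[0,0,-10],[0,0,0],68],[[0,0,-40],[0,0,0],68],[[0,0,-48],[0,0,0],68],[[0,0,-48],[0,0,0],85],[[0,0,-48],[0,0,0],85],[[40,10,0],[0,0,0],85],[[40,10,0],[0,0,0],85],[[40,10,0],[0,0,0],85]]}}

```text
clock: 23.45
position: [477.1, 184.6, 229.5]
ee_rot: [-0.706, 0.708, -0.0, 0.001]
contact_force: [0.7, -1.4, -0.9]
gripper_width: 85.3
grasp_force: 0.0
```

Call:
{"name": "send_rows", "arguments": {"series": [[[40,10,0],[0,0,0],85],[[39,10,0],[0,0,0],85],[[0,0,0],[0,0,0],85],[[0,0,0],[0,0,0],85]]}}

```text
clock: 23.85
position: [457.5, 106.1, 229.4]
ee_rot: [-0.706, 0.709, -0.0, 0.001]
contact_force: [-0.3, 0.3, 0.3]
gripper_width: 85.1
grasp_force: 0.0
```

Run:
```python
from h import *
d((458,14,28),np.pi); look((458,14),"s3")
```

```text
pos [457.5 106.1 229.4] shift tool [ 92.3  -0.5 201.3] turn [-0.002  0.001 -0.004] tooly [-1.     0.004 -0.002] w 85.1 F [-0.3  0.3  0.3] t 23.85 J [ 0.58  0.12 -0.36  0.   -1.09 -0.58]
outer [255.7  89. ] diam px [49.7 53.3] world [458.7  12.5  63. ]
hole [255.9  89.5] diam px [31.6 33.7] world [458.6  13.1  63. ]
outer [259.9  46.9] diam px [ 5.4 26.2] world [454.2 -27.2  63. ]
```

Call:
{"name": "send_rows", "arguments": {"series": [[[47,-0.5,0],[0,0,0],85],[[46.5,-0.5,0],[0,0,0],85],[[0,0,40],[0,0,0],85],[[0,0,45],[0,0,0],85],[[0,0,45],[0,0,0],85],[[0,0,40],[0,0,0],85],[[0,0,20],[0,0,0],85],[[0,0,9],[0,0,0],85]]}}

```text
clock: 24.7
position: [457.7, 13.8, 27.1]
ee_rot: [-0.707, 0.708, 0.001, -0.002]
contact_force: [0.0, -0.0, -0.3]
gripper_width: 85.0
grasp_force: 0.0
```

Call:
{"name": "send_rows", "arguments": {"series": [[[0,0,0],[0,0,0],85],[[0,0,0],[0,0,0],85],[[0,0,0],[0,0,0],45],[[0,0,0],[0,0,0],45],[[0,0,0],[0,0,0],45],[[0,0,0],[0,0,0],45],[[0,0,0],[0,0,0],45],[[0,0,0],[0,0,0],45]]}}

```text
clock: 25.5
position: [459.1, 13.6, 30.9]
ee_rot: [-0.706, 0.708, -0.001, 0.001]
contact_force: [-0.7, 0.0, 7.0]
gripper_width: 53.1
grasp_force: 61.8
```

Call:
{"name": "send_rows", "arguments": {"series": [[[0,0,-20],[0,0,0],45],[[0,0,-40],[0,0,0],45],[[0,0,-40],[0,0,0],45],[[2,-32,0],[0,0,0],45],[[3,-40,0],[0,0,0],45],[[3,-40,0],[0,0,0],45],[[3,-40,0],[0,0,0],45],[[0,-32,0],[0,0,0],45]]}}

```text
clock: 26.3
position: [643.8, 1.2, 129.4]
ee_rot: [-0.706, 0.708, -0.0, 0.0]
contact_force: [-0.5, -0.5, -0.1]
gripper_width: 53.3
grasp_force: 63.7
```

Call:
{"name": "send_rows", "arguments": {"series": [[[0,0,0],[0,0,0],45],[[0,0,0],[0,0,0],45],[[0,0,0],[0,0,0],45]]}}

```text
clock: 26.6
position: [640.9, 1.6, 129.1]
ee_rot: [-0.706, 0.708, 0.001, -0.0]
contact_force: [-0.9, 1.1, -1.6]
gripper_width: 53.2
grasp_force: 63.7
```

Call:
{"name": "send_rows", "arguments": {"series": [[[-0.6,-1.2,0],[0,0,0],45],[[0,0,14],[0,0,0],45],[[0,0,10],[0,0,0],45],[[0,0,3],[0,0,0],45],[[0,0,0],[0,0,0],45],[[0,0,0],[0,0,0],45]]}}

```text
clock: 27.2
position: [643.3, 2.3, 102.2]
ee_rot: [-0.706, 0.708, 0.0, -0.0]
contact_force: [0.3, -0.0, -1.8]
gripper_width: 52.9
grasp_force: 63.8
```

Call:
{"name": "send_rows", "arguments": {"series": [[[0,0,2],[0,0,0],45],[[0,0,0],[0,0,0],45],[[0,0,1],[0,0,0],45],[[0,0,0],[0,0,0],45],[[0,0,1],[0,0,0],45],[[0,0,0],[0,0,0],45],[[0,0,0],[0,0,0],45]]}}

```text
clock: 27.9
position: [643.6, 2.3, 98.6]
ee_rot: [-0.706, 0.708, -0.0, 0.0]
contact_force: [1.1, -1.5, -0.6]
gripper_width: 53.5
grasp_force: 63.9
```

Call:
{"name": "send_rows", "arguments": {"series": [[[0,0,1],[0,0,0],45],[[0,0,0],[0,0,0],45],[[0,0,1],[0,0,0],45],[[0,0,0],[0,0,0],45],[[0,0,0],[0,0,0],45]]}}

```text
clock: 28.4
position: [643.9, 2.2, 98.0]
ee_rot: [-0.706, 0.708, -0.001, 0.0]
contact_force: [-2.0, -0.9, 6.0]
gripper_width: 53.4
grasp_force: 64.6
```

Call:
{"name": "send_rows", "arguments": {"series": [[[0,0,1],[0,0,0],45],[[0,0,0],[0,0,0],45],[[0,0,0],[0,0,0],45]]}}

```text
clock: 28.7
position: [644.0, 2.1, 97.9]
ee_rot: [-0.706, 0.708, -0.001, 0.001]
contact_force: [-3.2, -0.4, 10.5]
gripper_width: 53.1
grasp_force: 64.9
```

Sleeve 3 is also tight; it stopped at z≈70 mm. It goes to the near end of the crate.

Call:
{"name": "send_rows", "arguments": {"series": [[[0,0,-20],[0,0,0],45],[[0,0,-40],[0,0,0],45],[[0,0,-28],[0,0,0],45],[[-37,29,0],[0,0,0],45],[[-37,29,0],[0,0,0],45],[[-37,29,0],[0,0,0],45],[[-37,29,0],[0,0,0],45],[[-37,29,0],[0,0,0],45]]}}

```text
clock: 29.5
position: [497.1, 188.8, 182.6]
ee_rot: [-0.706, 0.708, 0.0, -0.0]
contact_force: [1.3, 1.5, -1.9]
gripper_width: 53.5
grasp_force: 63.9
```

Call:
{"name": "send_rows", "arguments": {"series": [[[-37,29,0],[0,0,0],45],[[-37,29,0],[0,0,0],45],[[-37,29,0],[0,0,0],45],[[0,0,0],[0,0,0],45],[[0,0,0],[0,0,0],45],[[0,0,0],[0,0,0],45]]}}

```text
clock: 30.1
position: [412.3, 298.3, 182.9]
ee_rot: [-0.706, 0.708, 0.0, -0.001]
contact_force: [0.4, -0.6, -1.4]
gripper_width: 53.6
grasp_force: 64.0
```

Run:
```python
from h import *
d((413,299,35),np.pi); print(monitor.read_state()["grasp_force"])
```

```text
pos [412.3 298.3 182.9] shift tool [ -0.8  -0.9 147.9] turn [ 0.001 -0.001 -0.004] tooly [-1.     0.004  0.001] w 53.6 F [ 0.4 -0.6 -1.4] t 30.1 J [ 0.95  0.23 -0.34 -0.   -1.   -0.95]
63.98255456238985
```

Call:
{"name": "send_rows", "arguments": {"series": [[[-1,-1,30],[0,0,0],45],[[0,0,45],[0,0,0],45],[[0,0,40],[0,0,0],45],[[0,0,20],[0,0,0],45],[[0,0,5],[0,0,0],45],[[0,0,0],[0,0,0],45],[[0,0,4],[0,0,0],45],[[0,0,0],[0,0,0],45]]}}

```text
clock: 30.9
position: [413.9, 300.4, 40.3]
ee_rot: [-0.706, 0.708, 0.0, 0.001]
contact_force: [-0.1, 0.5, -1.3]
gripper_width: 53.6
grasp_force: 64.0
```

Call:
{"name": "send_rows", "arguments": {"series": [[[0,0,1],[0,0,0],45],[[0,0,0],[0,0,0],45],[[0,0,1],[0,0,0],45],[[0,0,0],[0,0,0],45],[[0,0,0],[0,0,0],45]]}}

```text
clock: 31.4
position: [413.2, 300.0, 37.3]
ee_rot: [-0.706, 0.708, 0.0, 0.0]
contact_force: [-0.6, -0.7, -1.5]
gripper_width: 53.1
grasp_force: 64.0
```

Call:
{"name": "send_rows", "arguments": {"series": [[[0,0,1],[0,0,0],45],[[0,0,1],[0,0,0],45],[[0,0,0],[0,0,0],45],[[0,0,0],[0,0,0],45]]}}

```text
clock: 31.8
position: [413.3, 300.1, 36.0]
ee_rot: [-0.706, 0.708, -0.0, 0.0]
contact_force: [-2.5, -0.2, 6.5]
gripper_width: 53.4
grasp_force: 64.6
```

Call:
{"name": "send_rows", "arguments": {"series": [[[0,0,0],[0,0,0],56],[[0,0,0],[0,0,0],64],[[0,0,0],[0,0,0],68],[[0,0,0],[0,0,0],68],[[0,0,0],[0,0,0],68]]}}

```text
clock: 32.3
position: [413.5, 300.1, 35.3]
ee_rot: [-0.706, 0.708, -0.0, 0.0]
contact_force: [0.9, 0.5, -0.2]
gripper_width: 68.1
grasp_force: 0.0
```

Call:
{"name": "send_rows", "arguments": {"series": [[[0,0,-10],[0,0,0],68],[[0,0,-40],[0,0,0],68],[[0,0,-48],[0,0,0],68],[[0,0,-48],[0,0,0],85],[[0,0,-48],[0,0,0],85],[[43,-7,0],[0,0,0],85],[[43,-7,0],[0,0,0],85],[[43,-7,0],[0,0,0],85]]}}

```text
clock: 33.1
position: [433.3, 169.6, 230.4]
ee_rot: [-0.707, 0.708, 0.0, 0.001]
contact_force: [1.3, -0.4, -0.4]
gripper_width: 84.7
grasp_force: 0.0
```

Call:
{"name": "send_rows", "arguments": {"series": [[[43,-7,0],[0,0,0],85],[[43,-7,0],[0,0,0],85],[[43,-7,0],[0,0,0],85],[[0,0,0],[0,0,0],85],[[0,0,0],[0,0,0],85]]}}

```text
clock: 33.6
position: [454.1, 40.9, 229.8]
ee_rot: [-0.705, 0.709, 0.0, 0.0]
contact_force: [-0.4, 0.5, 0.2]
gripper_width: 85.1
grasp_force: 0.0
```

Run:
```python
from h import *
d((456,-51,28),np.pi); look((456,-51),"s4"); snap("top","top2",(160,125,420,275),3)
```

```text
pos [454.1  40.9 229.8] shift tool [ 92.   -2.3 201.8] turn [-0.     0.    -0.006] tooly [-1.     0.006 -0.   ] w 85.1 F [-0.4  0.5  0.2] t 33.6 J [ 0.45  0.09 -0.39 -0.   -1.09 -0.45]
outer [255.4  90. ] diam px [49.8 53.3] world [455.3 -51.8  63. ]
hole [255.5  90.5] diam px [36.9 39.4] world [455.1 -51.3  63. ]
```

View pics/top2.png

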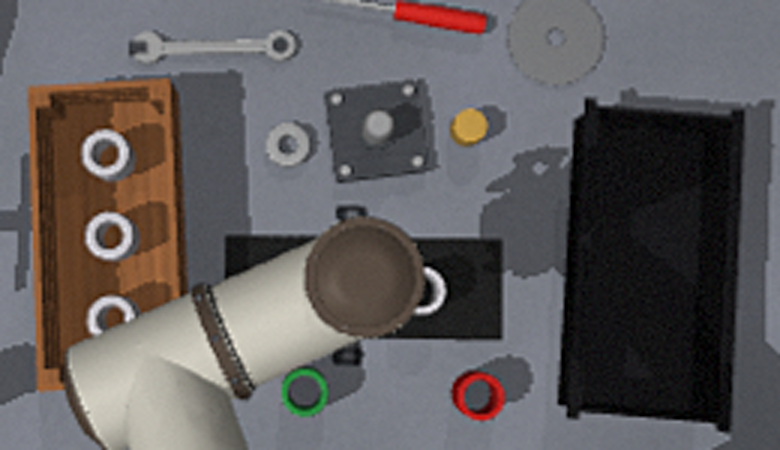

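The three rejects stand upright in the crate, at crop (106,153), (108,236) and (108,317). Sleeve 4 is at (455.2,-51.6) with a bore ratio of about 0.74, so it probably fits.

Call:
{"name": "send_rows", "arguments": {"series": [[[46.5,-0.5,0],[0,0,-0.005],85],[[46,-0.5,0],[0,0,0],85],[[0,0,40],[0,0,0],85],[[0,0,45],[0,0,0],85],[[0,0,45],[0,0,0],85],[[0,0,40],[0,0,0],85],[[0,0,20],[0,0,0],85],[[0,0,10],[0,0,0],85]]}}

```text
clock: 34.5
position: [454.4, -49.6, 27.4]
ee_rot: [0.709, -0.706, -0.001, 0.002]
contact_force: [1.1, 0.8, 0.1]
gripper_width: 85.1
grasp_force: 0.0
```

Call:
{"name": "send_rows", "arguments": {"series": [[[0,0,0],[0,0,0],85],[[0,0,0],[0,0,0],85],[[0,0,0],[0,0,0],45],[[0,0,0],[0,0,0],45],[[0,0,0],[0,0,0],45],[[0,0,0],[0,0,0],45],[[0,0,0],[0,0,0],45],[[0,0,0],[0,0,0],45]]}}

```text
clock: 35.3
position: [456.1, -50.5, 30.9]
ee_rot: [0.708, -0.706, 0.001, -0.001]
contact_force: [-1.6, 1.4, 7.2]
gripper_width: 53.1
grasp_force: 61.7
```

Call:
{"name": "send_rows", "arguments": {"series": [[[0,0,-20],[0,0,0],45],[[0,0,-40],[0,0,0],45],[[0,0,-40],[0,0,0],45],[[-9,-32,0],[0,0,0],45],[[-12,-40,0],[0,0,0],45],[[-12,-40,0],[0,0,0],45],[[-12,-40,0],[0,0,0],45],[[-9,-33,0],[0,0,0],45]]}}

```text
clock: 36.1
position: [641.8, 4.3, 129.3]
ee_rot: [0.708, -0.706, -0.0, -0.0]
contact_force: [0.3, -0.2, -1.5]
gripper_width: 52.7
grasp_force: 63.8
```

Call:
{"name": "send_rows", "arguments": {"series": [[[0,0,0],[0,0,0],45],[[0,0,0],[0,0,0],45],[[0,0,0],[0,0,0],45]]}}

```text
clock: 36.4
position: [638.9, 3.4, 129.0]
ee_rot: [0.708, -0.707, -0.001, 0.001]
contact_force: [0.2, 0.8, -2.4]
gripper_width: 53.2
grasp_force: 63.9
```

Run:
```python
from h import *
d((643.2,2,102),np.pi)
```

```text
pos [638.9   3.4 129. ] shift tool [ 1.4 -4.3 27. ] turn [0.002 0.    0.001] tooly [-1.    -0.001  0.002] w 53.2 F [ 0.2  0.8 -2.4] t 36.4 J [ 0.26  0.49 -0.09 -0.   -0.99 -0.26]
```

Call:
{"name": "send_rows", "arguments": {"series": [[[1,-3,0],[0,0,0],45],[[0,0,14],[0,0,0],45],[[0,0,10],[0,0,0],45],[[0,0,2],[0,0,0],45],[[0,0,0],[0,0,0],45],[[0,0,0],[0,0,0],45]]}}

```text
clock: 37.0
position: [643.5, 2.7, 103.4]
ee_rot: [0.708, -0.706, 0.0, -0.0]
contact_force: [0.4, 1.0, -1.8]
gripper_width: 53.1
grasp_force: 63.9
```

Call:
{"name": "send_rows", "arguments": {"series": [[[0,0,2],[0,0,0],45],[[0,0,0],[0,0,0],45],[[0,0,2],[0,0,0],45],[[0,0,0],[0,0,0],45],[[0,0,2],[0,0,0],45],[[0,0,0],[0,0,0],45],[[0,0,0],[0,0,0],45]]}}

```text
clock: 37.7
position: [643.3, 2.7, 97.2]
ee_rot: [0.708, -0.706, -0.0, 0.0]
contact_force: [-0.1, 0.4, -1.8]
gripper_width: 53.2
grasp_force: 63.9
```

Call:
{"name": "send_rows", "arguments": {"series": [[[0,0,1],[0,0,0],45],[[0,0,0],[0,0,0],45],[[0,0,2],[0,0,0],45],[[0,0,0],[0,0,0],45],[[0,0,0],[0,0,0],45]]}}

```text
clock: 38.2
position: [643.3, 2.7, 94.2]
ee_rot: [0.708, -0.706, -0.0, 0.0]
contact_force: [-0.2, 0.2, -1.6]
gripper_width: 52.8
grasp_force: 63.9
```

It passes the taper freely, so I'll continue down to the base plate.

Call:
{"name": "send_rows", "arguments": {"series": [[[0,0,3],[0,0,0],45],[[0,0,4],[0,0,0],45],[[0,0,4],[0,0,0],45],[[0,0,4],[0,0,0],45],[[0,0,0],[0,0,0],45]]}}

```text
clock: 38.7
position: [642.7, 2.6, 78.3]
ee_rot: [0.708, -0.706, -0.001, 0.001]
contact_force: [0.2, 0.5, -1.8]
gripper_width: 53.2
grasp_force: 63.9
```

Call:
{"name": "send_rows", "arguments": {"series": [[[0,0,5],[0,0,0],45],[[0,0,5],[0,0,0],45],[[0,0,5],[0,0,0],45],[[0,0,5],[0,0,0],45],[[0,0,5],[0,0,0],45],[[0,0,0],[0,0,0],45],[[0,0,0],[0,0,0],45]]}}

```text
clock: 39.4
position: [643.3, 2.7, 54.1]
ee_rot: [0.708, -0.706, -0.0, 0.0]
contact_force: [-0.1, -1.1, -1.6]
gripper_width: 53.0
grasp_force: 63.9
```

Call:
{"name": "send_rows", "arguments": {"series": [[[0,0,3],[0,0,0],45],[[0,0,0],[0,0,0],45],[[0,0,2],[0,0,0],45],[[0,0,0],[0,0,0],45],[[0,0,0],[0,0,0],45]]}}

```text
clock: 39.9
position: [643.3, 2.7, 49.3]
ee_rot: [0.708, -0.706, 0.0, 0.0]
contact_force: [0.7, -0.4, -1.2]
gripper_width: 53.0
grasp_force: 63.9
```

Call:
{"name": "send_rows", "arguments": {"series": [[[0,0,1],[0,0,0],45],[[0,0,0],[0,0,0],45],[[0,0,1],[0,0,0],45],[[0,0,0],[0,0,0],45],[[0,0,0],[0,0,0],45]]}}

```text
clock: 40.4
position: [643.4, 2.7, 48.1]
ee_rot: [0.708, -0.706, 0.0, -0.0]
contact_force: [-2.5, 0.1, 3.6]
gripper_width: 52.9
grasp_force: 64.4
```

Call:
{"name": "send_rows", "arguments": {"series": [[[0,0,1],[0,0,0],45],[[0,0,0],[0,0,0],45],[[0,0,0],[0,0,0],45]]}}

```text
clock: 40.7
position: [643.4, 2.7, 48.0]
ee_rot: [0.708, -0.706, 0.0, -0.0]
contact_force: [-4.7, 0.1, 8.3]
gripper_width: 53.0
grasp_force: 65.0
```

Sleeve 4 is seated on the plate, so it fits. I'll lift it out and take it to the tote.

Call:
{"name": "send_rows", "arguments": {"series": [[[0,0,-8],[0,0,0],45],[[0,0,-20],[0,0,0],45],[[0,0,-25],[0,0,0],45],[[0,0,-25],[0,0,0],45],[[0,0,-30],[0,0,0],45],[[0,0,-27],[0,0,0],45],[[0,0,0],[0,0,0],45],[[38,19,0],[0,0,0],45]]}}

```text
clock: 41.5
position: [626.5, -32.4, 181.0]
ee_rot: [0.709, -0.705, 0.001, -0.002]
contact_force: [-0.5, -1.7, -2.7]
gripper_width: 53.4
grasp_force: 64.5
```

Call:
{"name": "send_rows", "arguments": {"series": [[[38,19,0],[0,0,0],45],[[38,19,0],[0,0,0],45],[[38,19,0],[0,0,0],45],[[38,19,0],[0,0,0],45],[[38,19,0],[0,0,0],45],[[38,19,0],[0,0,0],45],[[38,19,0],[0,0,0],45],[[0,0,0],[0,0,0],45]]}}

```text
clock: 42.3
position: [489.0, -304.8, 179.7]
ee_rot: [-0.706, 0.709, 0.001, -0.001]
contact_force: [0.1, 0.4, -2.1]
gripper_width: 53.5
grasp_force: 64.4
```

Call:
{"name": "send_rows", "arguments": {"series": [[[0,0,0],[0,0,0],45],[[0,0,0],[0,0,0],45]]}}

```text
clock: 42.5
position: [492.0, -301.0, 180.5]
ee_rot: [0.708, -0.706, -0.001, 0.0]
contact_force: [0.2, 0.9, -2.2]
gripper_width: 53.0
grasp_force: 64.4
```

Run:
```python
from h import *
d((492,-303,33),np.pi); print(monitor.read_state()["grasp_force"])
snap("wrist","to1")
```

```text
pos [ 492.  -301.   180.5] shift tool [ 2.100e+00 -1.000e-01  1.475e+02] turn [0.001 0.001 0.002] tooly [-1.    -0.002  0.001] w 53.0 F [ 0.2  0.9 -2.2] t 42.5 J [-0.27  0.35 -0.19 -0.   -1.04  0.27]
64.432787373662
```

View pics/to1.png

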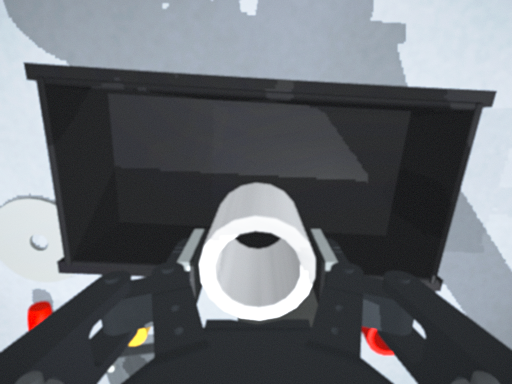

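Run:
```python
from h import *
for u in [(25,65),(494,95),(440,287),(60,270)]: print(w("wrist",u,100).round(1))
```

```text
[ 663.4 -403.   100. ]
[ 312.7 -383.1  100. ]
[ 322.  -214.8  100. ]
[ 671.4 -231.6  100. ]
```

Call:
{"name": "send_rows", "arguments": {"series": [[[1,0,30],[0,0,0],45],[[0,0,30],[0,0,0],45],[[0,0,0],[0,0,0],45]]}}

```text
clock: 42.85
position: [489.5, -300.1, 117.0]
ee_rot: [0.708, -0.706, -0.005, 0.002]
contact_force: [-1.9, 0.4, -2.8]
gripper_width: 53.1
grasp_force: 64.4
```

Call:
{"name": "send_rows", "arguments": {"series": [[[5,0,0],[0,0,0],45],[[0,0,30],[0,0,0],45],[[0,0,30],[0,0,0],45],[[0,0,16],[0,0,0],45],[[0,0,4],[0,0,0],45],[[0,0,0],[0,0,0],45],[[0,0,2],[0,0,0],45],[[0,0,0],[0,0,0],45]]}}

```text
clock: 43.65
position: [493.0, -307.9, 40.7]
ee_rot: [0.708, -0.706, 0.001, -0.001]
contact_force: [0.7, -0.8, -1.9]
gripper_width: 53.1
grasp_force: 64.5
```

Call:
{"name": "send_rows", "arguments": {"series": [[[0,0,1],[0,0,0],45],[[0,0,0],[0,0,0],45],[[0,0,1],[0,0,0],45],[[0,0,0],[0,0,0],45],[[0,0,0],[0,0,0],45]]}}

```text
clock: 44.15
position: [491.9, -307.6, 37.3]
ee_rot: [0.708, -0.706, -0.0, 0.0]
contact_force: [-0.3, -0.2, -1.1]
gripper_width: 52.9
grasp_force: 64.5
```

Call:
{"name": "send_rows", "arguments": {"series": [[[0,0,2],[0,0,0],45],[[0,0,0],[0,0,0],45],[[0,0,1],[0,0,0],45],[[0,0,0],[0,0,0],45],[[0,0,0],[0,0,0],45]]}}

```text
clock: 44.65
position: [491.9, -307.5, 34.3]
ee_rot: [0.708, -0.706, -0.0, 0.0]
contact_force: [-0.3, -0.6, -1.2]
gripper_width: 52.7
grasp_force: 64.6
```

Call:
{"name": "send_rows", "arguments": {"series": [[[0,0,1],[0,0,0],45],[[0,0,0],[0,0,0],45],[[0,0,0],[0,0,0],45]]}}

```text
clock: 44.95
position: [492.0, -307.7, 34.1]
ee_rot: [0.708, -0.706, 0.0, -0.0]
contact_force: [-2.5, 1.7, 5.0]
gripper_width: 53.3
grasp_force: 65.0
```

On the floor. Release, retreat and check.

Call:
{"name": "send_rows", "arguments": {"series": [[[0,0,0],[0,0,0],56],[[0,0,0],[0,0,0],64],[[0,0,0],[0,0,0],68],[[0,0,0],[0,0,0],68],[[0,0,0],[0,0,0],68]]}}

```text
clock: 45.45
position: [492.0, -307.6, 33.2]
ee_rot: [0.708, -0.706, 0.0, -0.0]
contact_force: [0.0, 0.5, 0.1]
gripper_width: 68.3
grasp_force: 0.0
```

Call:
{"name": "send_rows", "arguments": {"series": [[[0,0,-10],[0,0,0],68],[[0,0,-40],[0,0,0],68],[[0,0,-48],[0,0,0],68],[[0,0,-48],[0,0,0],85],[[0,0,-48],[0,0,0],85],[[-45,0,0],[0,0,0],85],[[-45,0,0],[0,0,0],85],[[-45,0,0],[0,0,0],85]]}}

```text
clock: 46.25
position: [491.4, -171.4, 228.6]
ee_rot: [0.707, -0.707, 0.001, -0.001]
contact_force: [0.7, 1.1, 0.4]
gripper_width: 84.7
grasp_force: 0.0
```

Call:
{"name": "send_rows", "arguments": {"series": [[[-45,0,0],[0,0,0],85],[[-45,0,0],[0,0,0],85],[[0,0,0],[0,0,0],85],[[0,0,0],[0,0,0],85],[[0,0,0],[0,0,0],85]]}}

```text
clock: 46.75
position: [491.4, -83.0, 227.7]
ee_rot: [0.708, -0.707, 0.0, -0.0]
contact_force: [-0.3, -0.9, -0.9]
gripper_width: 84.8
grasp_force: 0.0
```

Run:
```python
from h import *
d((492,-303,33),np.pi)
a=get_image("top")[120:280,160:420,::-1]; b=get_image("side")[100:384,140:400,::-1]
o=np.zeros((568,800,3),np.uint8); A=cv2.resize(a,None,fx=1.5,fy=1.5); B=cv2.resize(b,None,fx=1.5,fy=1.5); o[:A.shape[0],:A.shape[1]]=A; o[:B.shape[0],400:400+B.shape[1]]=B; cv2.imwrite("pics/end.png",o)
```

```text
pos [491.4 -83.  227.7] shift tool [ 2.199e+02 -1.000e-01  1.948e+02] turn [-0.001 -0.     0.001] tooly [-1.    -0.001 -0.001] w 84.8 F [-0.3 -0.9 -0.9] t 46.75 J [ 0.16  0.17 -0.3   0.   -1.1  -0.16]
```

View pics/end.png

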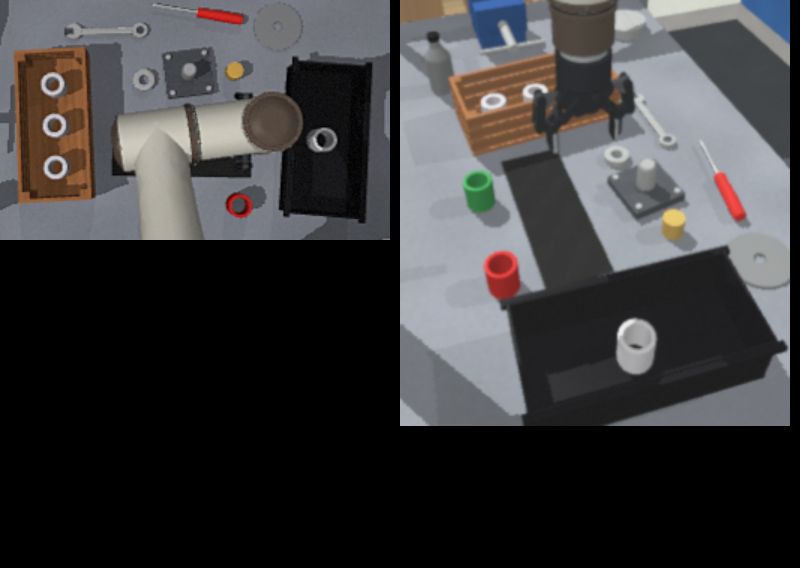

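The final views show three sleeves upright in the crate, at (53,84), (55,125) and (56,167), and one in the tote at (320,139). The mat is empty and everything else is where it was.

```bash
python3 -c "from bench import job_done; print(job_done())"
```

```text
the job is handed in; nothing more can be done
None
```

I checked all four sleeves in order on the gauge pin and handed the job in: sleeves 1 to 3 were tight and are in the wooden crate, sleeve 4 fitted and is in the black tote.

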